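Rub down a glued strip with the hand block

TASK

Take the wooden hand block by its upright rib, set it crosswise on the square end of the strip that is glued to the springy board, and rub the strip down in one slide to its pointed end without lifting, leaning on the block all the way so that the board sinks about 10 mm but never hits bottom. At the pointed end ease off so that the board comes up again, and leave the block standing there, crosswise on the strip, as a weight. Leave the scrubbing brush alone.

Things in the scene. Friction and masses are not known exactly. Their poses are not given: they have to be found in the camera images.
- block_grip (a point): Hand block standing loose on the grey mat: light-wood base with cork sole, 45 (x) by 90 (y) by 18 mm high, and on it an upright rib to grip, 24 mm thick (x), 70 long (y), from 18 to 72 mm above the sole. About 0.15 kg. Point: in the rib, 48 mm above the sole's centre; z up, x across the rib (fingers close along x), y along it. Same either way round. The brush beside it has no rib.
- strip_mid (a point): Dark wood strip glued on the springy board: 240 long, 60 wide, 3 mm thick. Point: middle of its length and width, on its top face, 53 mm above the table unpressed; sinks with the board. x runs along it from the square end (-120 mm) to the pointed end (full width to +90, tip at +120), y across, z up. Block at the square end: its centre at x about -90 mm; at the pointed end: about +80. Crosswise: block x along strip x.
- bed (a joint): Sink of the springy board under the strip, in m: 0 when up, grows downwards, hard stop at 0.020. It is a plywood plate 320 by 200 mm, its top 3 mm below the strip's, that stays level and sinks straight down on springs, 1 mm per newton of push (about 1.5 mm under the block's weight alone).
- brush_mid (a point): Bystander: scrubbing brush lying bristles down on the same mat, 46 (x) by 136 (y) by 38 mm high, with rounded ends and no rib. The point is its centre; z up, y along it.

How it is judged (in metres and radians):
On the way, in this order (a step that is already met when the one before it is completed fails the run):
1. the block is pressed with more than 4 N on the square end of the strip (x of block_grip in the frame of strip_mid between -0.135 and -0.065 m and y of block_grip in the frame of strip_mid between -0.02 and 0.02 m and angle between the x axis of block_grip and the x axis of strip_mid, either way round below 0.26 rad and contact force between block and bed above 4 N), for 0.1 s.
2. still pressed with more than 4 N, the block passes the middle (x of block_grip in the frame of strip_mid between -0.035 and 0.035 m and y of block_grip in the frame of strip_mid between -0.02 and 0.02 m and angle between the x axis of block_grip and the x axis of strip_mid, either way round below 0.26 rad and contact force between block and bed above 4 N), for 0.1 s.
3. still pressed with more than 4 N, it reaches the pointed end (x of block_grip in the frame of strip_mid between 0.055 and 0.115 m and y of block_grip in the frame of strip_mid between -0.02 and 0.02 m and angle between the x axis of block_grip and the x axis of strip_mid, either way round below 0.26 rad and contact force between block and bed above 4 N), for 0.1 s.
At the end, for the whole second after the job is handed in: The block stands upright (within 8 degrees), released and at rest on the strip at its pointed end: centre 50 to 115 mm from the strip's middle towards the point, within 20 mm of its centre line, crosswise within 15 degrees, the board risen again to within 5 mm (x of block_grip in the frame of strip_mid between 0.05 and 0.115 m and y of block_grip in the frame of strip_mid between -0.02 and 0.02 m and z of block_grip in the frame of strip_mid between 0.043 and 0.052 m and angle between the x axis of block_grip and the x axis of strip_mid, either way round below 0.26 rad and angle between block_grip's own z axis and vertical below 0.15 rad and linear speed of block below 0.02 m/s and value of joint bed below 0.005 m); the robot touches nothing.
It fails at once if the block is lifted or eased off on the way: it is over the middle part of the strip (within 45 mm of the strip's middle), less than 25 mm above it, while the board is sunk less than 3 mm (x of block_grip in the frame of strip_mid between -0.045 and 0.045 m and y of block_grip in the frame of strip_mid between -0.03 and 0.03 m and z of block_grip in the frame of strip_mid below 0.073 m and value of joint bed below 0.003 m).
It fails at once if the board is pushed down 18.5 mm or more, practically to its stop (value of joint bed above 0.0185 m).
It fails at once if the brush is moved by more than 25 mm (distance of brush_mid from where it was at the start of the episode above 0.025 m).
It also fails if it takes over 48 s, if anything falls off the work surface, if the arm or the gripper's body presses on something with over 40 N, if the wrist force passes 120 N, or if a joint passes its speed limit or range.

ROBOT

A 6-joint arm with a two-finger parallel gripper is mounted at the origin on the work surface. World frame = base frame: x ahead of the robot, y to its left, z up, the work surface at z = 0. Lengths are in mm, angles in rad, forces in N, time in s.
With the tool pointing down it reaches from about 275 to 1000 mm from the base axis. Payload 8.4 kg.
Tool frame: the origin (TCP) lies between the finger pads; the fingertips stand r.tips_ahead ahead of it and the grasp point (between the pads) lies 6 mm ahead of it (r.tips_ahead is the distance from the TCP to the fingertips, in mm); z points along the fingers, y is the line along which they close (so a half turn about z gives the same grasp; the last joint's range is limited). The gripper opens to 85 mm and grips with 20 to 120 N. Pads are 22 mm wide; open, the fingers measure 114 mm over their backs; the gripper's body (76 mm by 85 mm) begins 54 mm behind the grasp point. The pads swing forward as they close: fully open they stand 13 mm farther back than shut.
Start: joints at [1.336, 0.353, 1.633, -0, 1.155, -0.002], TCP at [144.188, 608.143, 256.281] pointing down, gripper open.
Joint ranges: [-2.63, 2.63], [-0.92, 2.1], [0.06, 2.66], [-1.3, 4.44], [0, 2.69], [-3.02, 3.02]. Speed limits (rad/s): [2.22, 2.22, 2.79, 3.14, 3.14, 3.14].

INTERFACE

Orientations are given as [roll, pitch, yaw] about the fixed x, y, z axes, in that order (R = Rz(yaw) Ry(pitch) Rx(roll)).
In Python, from rig import r gives the robot as it stands.
- The arm moves only by the tool carry_out, never from a script. Its arguments are lists of equal length, an entry for each row: "delta_pos": the shift along the tool's x, y, z in m, a list of three; "rot": the turn, a rotation vector about the tool's x, y, z in degrees, a list of three. A call has 1 to 8 rows; each row is the pose to reach, as a shift and turn from the pose commanded when the call began, along the tool's axes at that moment; what a row does not reach only later rows make up. A row lasts 1/8 s, in which the tool goes at most 62.5 mm and 10.7 degrees, less where a joint would pass 70% of its speed; a pose out of reach is approached as far as the arm can. A call with a gripper value outside its range is refused whole. "claw" is the finger opening in m, from 0 to 0.0854, set as the call begins (left out, the last holds). The fingers move at their own pace and stop on an object; "grip_force" is the grip in N (left out, the last holds). Time passes only in rows, so rows that repeat a pose let the fingers close. It gives the time, the measured TCP pose, the force, the opening and the grip force at its end, in the units of the state.
- r.sense(): the state, without advancing time (a new reading comes with each control period).
- r.grab_frame(name): name is "side" or "top" or "wrist"; returns the picture (480x640x3 uint8, blue, green, red); there is no depth.
- r.camera_info(name): a dict with "fx", "fy", "cx", "cy" (pixels), "pose" (4x4, takes a point from camera to world coordinates); the wrist camera has in their place "hand_eye" (4x4, takes a point from camera to tool coordinates, whose origin is the TCP and whose axes are the flange's). Camera axes: x right, y down, z forward; pixel columns grow to the right and rows downward; lengths in mm; the calibration is good to about 2 mm. The wrist camera is an equidistant fisheye: a pixel r from the principal point sees the ray r / f radians off the axis. A picture is of the moment at which its call begins: read the wrist's pose just before it. camera_info takes no time and is no camera call.
- r.sign_off(): hands the job in; it is judged then, once.
Trained networks look in the newest picture that a camera, given by its name, has taken for a name from the list of things; names that differ only in an ending like _2 or _b are one class to them, and where a whole thing is asked for, a point or a joint stands for the part that bears it (a point fixed in the world has none). Each returns a list of dicts, best first, with "p" (0 to 1); they miss things now and then, are a little off and sometimes report something else, mostly with a low value. They report only what shows in the picture. A call takes as long as a camera call.
- r.recognise(thing, camera): "box" ([left, top, right, bottom] in pixels, round what is visible of it).
- r.cut_out(thing, camera): "mask" (480x640 bool, what is visible of it) and "box" ([left, top, right, bottom] in pixels, round what is visible of it).
The state is a dict: "clock": time; "qpos": joint angles; "qvel": joint speeds; "joint_efforts": joint torques, N m; "eef_pos": TCP position; "tcp_rot": TCP orientation; "contact_force": force on the tool from outside, world axes, zero at the start; "wrist_torque": the same for the moment, N m; "opening": opening from 0.0 (shut) to 1.0 (fully open); "grasp_force": force on a finger pad.
Only numpy, scipy, OpenCV 4.12 (cv2) and the standard library are available. Lean on these libraries where they do the work, as an engineer would, in place of code of your own. Each camera call takes 0.05 s, during which the arm holds its last target. There are 200 camera calls.

## Working session

There is one attempt and no reset: what is moved stays moved. The work goes in short steps, Python scripts to look and compute and a tool call to move; the robot and the scene stay as the last step left them, time stands still between calls to the robot, and variables do not carry over. Pictures are saved under pics/ and viewed, at most 10 in all, crops included, and the job is handed in when it is done.

Besides the shell and the picture viewer there is one more tool, called as a command line: name --argument value ..., lists and objects as JSON in quotes. carry_out: Moves the arm, as the interface text tells. Its arguments: {"type":"object","properties":{"delta_pos":{"type":"array","items":{"type":"array","items":{"type":"number"}}},"rot":{"type":"array","items":{"type":"array","items":{"type":"number"}}},"claw":{"type":"number"},"grip_force":{"type":"number"}},"required":["delta_pos","rot"]}

```bash
mkdir -p pics; cat > h.py <<'E'
from rig import r
import numpy as np, cv2
from scipy.spatial.transform import Rotation as R
def toplane(cam,uv,z):
    c=r.camera_info(cam);P=np.array(c["pose"])
    uv=np.atleast_2d(uv).astype(float)
    d=np.c_[(uv[:,0]-c["cx"])/c["fx"],(uv[:,1]-c["cy"])/c["fy"],np.ones(len(uv))]@P[:3,:3].T
    o=P[:3,3]
    return o+d*((z-o[2])/d[:,2])[:,None]
E
python3 - <<'E'
from h import *
for cam in("top","side"):
    im=r.grab_frame(cam);cv2.imwrite(f"pics/{cam}0.png",im)
    print(cam,np.round(r.camera_info(cam)["pose"],2).tolist())
    for t in("block_grip","strip_mid","bed","brush_mid"):
        for d in r.cut_out(t,cam)[:2]:
            m=d["mask"].astype(np.uint8)
            print(t,round(d["p"],2),np.round(d["box"]),int(m.sum()),cv2.minAreaRect(cv2.findNonZero(m)) if m.sum() else 0)
            if d["p"]>.3: np.save(f"{cam}_{t}.npy",m)
print(r.sense(),r.tips_ahead)
E
```

```text
top [[0.02, -1.0, 0.08, 474.37], [-1.0, -0.02, 0.0, 14.68], [-0.0, -0.08, -1.0, 870.73], [0.0, 0.0, 0.0, 1.0]]
block_grip 0.81 [415. 154. 477. 189.] 1677 ((445.70916748046875, 170.68045043945312), (28.822553634643555, 61.42020034790039), 81.38435363769531)
strip_mid 0.67 [152. 127. 312. 353.] 26387 ((230.12518310546875, 239.99118041992188), (205.263671875, 131.42083740234375), 79.62415313720703)
bed 0.7 [148. 128. 313. 353.] 26593 ((230.38230895996094, 240.0145263671875), (207.11465454101562, 131.91921997070312), 79.95065307617188)
bed 0.47 [408. 254. 494. 288.] 2386 ((451.0955810546875, 271.04193115234375), (30.2386531829834, 86.95060729980469), 79.99201965332031)
brush_mid 0.78 [406. 252. 494. 289.] 2409 ((451.07891845703125, 270.9621276855469), (30.72612190246582, 87.63436126708984), 80.31121826171875)
side [[-0.98, -0.11, 0.18, 422.59], [-0.21, 0.6, -0.77, 644.92], [-0.02, -0.79, -0.61, 558.87], [0.0, 0.0, 0.0, 1.0]]
block_grip 0.55 [278. 162. 307. 212.] 947 ((292.5, 187.5), (49.0, 23.0), 90.0)
strip_mid 0.96 [192. 260. 441. 377.] 23937 ((316.52716064453125, 317.8479309082031), (
[... 318 characters left out ...]
7250976562)
{'clock': 0.5, 'qpos': array([ 1.33562857e+00,  3.53023518e-01,  1.63344379e+00, -8.96524612e-06,
        1.15518060e+00, -2.40365557e-03]), 'qvel': array([ 0.00052706, -0.00099741, -0.00102457, -0.00109671,  0.00119025,
       -0.00073619]), 'joint_efforts': array([-1.30733548e-03, -6.04699445e+01, -3.42177701e+01, -1.25097654e-04,
        2.35112253e-03,  8.50507803e-06]), 'eef_pos': array([144.16821689, 608.12743318, 256.24750142]), 'tcp_rot': array([-3.14153738e+00,  8.06897974e-06,  2.90883217e+00]), 'contact_force': array([0.03842147, 0.46076812, 0.20079108]), 'wrist_torque': array([0.05488459, 0.04563757, 0.06174651]), 'grasp_force': 0.0, 'opening': 1.004834080305118} 25.0
```

View pics/top0.png

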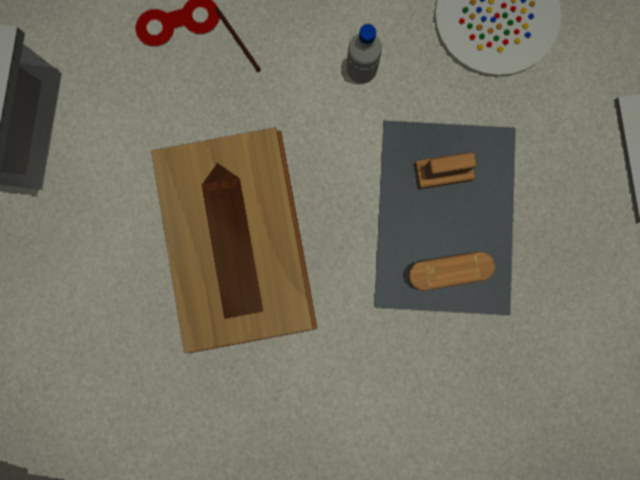

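View pics/side0.png

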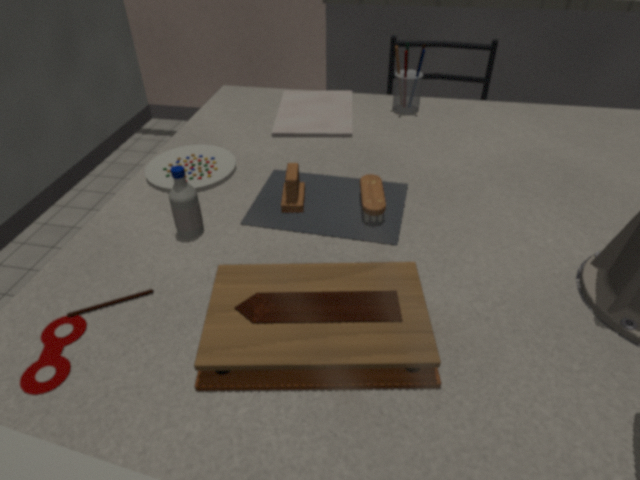

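The top view shows the strip with its tip near (218,164) and its square end near (244,316). The block is at (446,170) and the brush at (451,271). The side view agrees, with the strip's tip to the left, away from the robot.

```bash
cat >> h.py <<'E'
from scipy.optimize import minimize
def proj(cam,p):
    c=r.camera_info(cam);P=np.array(c["pose"]);q=(p-P[:3,3])@P[:3,:3]
    return np.c_[c["fx"]*q[:,0]/q[:,2]+c["cx"],c["fy"]*q[:,1]/q[:,2]+c["cy"]]
def box(a,b,z0,z1): return np.array([[x,y,z] for x in(-a,a) for y in(-b,b) for z in(z0,z1)],float)
BLOCK=[box(22.5,45,0,18),box(12,35,18,72)]
STRIP=[np.array([[-120,-30,53],[-120,30,53],[90,30,53],[120,0,53],[90,-30,53]],float)]
def fit(cam,mask,parts,x0,z=0):
    S=4
    M=cv2.resize(mask.astype(np.float32),None,fx=S,fy=S,interpolation=cv2.INTER_LINEAR)>.5
    def cost(v):
        m=np.zeros(M.shape,np.uint8);c,s=np.cos(v[2]),np.sin(v[2])
        for p in parts:
            q=p@np.array([[c,s,0],[-s,c,0],[0,0,1]])+[v[0],v[1],z]
            uv=proj(cam,q)*S+(S-1)/2
            cv2.fillConvexPoly(m,cv2.convexHull(np.round(uv).astype(np.int32)),1)
        m=m>0
        return 1-(m&M).sum()/(m|M).sum()
    sim=np.array(x0)+np.vstack([np.zeros(3),np.diag([12,12,.15])])
    o=minimize(cost,x0,method="Nelder-Mead",options=dict(initial_simplex=sim,xatol=.02,fatol=1e-5,maxiter=300))
    return o.x,o.fun
E
python3 - <<'E'
from h import *
im=cv2.imread("pics/top0.png");bed=np.load("top_bed.npy") if 0 else None
b=np.load("top_strip_mid.npy")
g=im[:,:,2].copy();hull=np.zeros_like(b);hull[135:340,170:290]=1
m=((g<105)&(hull>0)&(b>0)).astype(np.uint8)
m=cv2.morphologyEx(m,cv2.MORPH_OPEN,np.ones((3,3)))
n,l,s,_=cv2.connectedComponentsWithStats(m);k=1+s[1:,4].argmax();m=(l==k);print(s[k])
c=toplane("top",[[233,240],[218,164],[244,316]],53);print(c)
d=c[1]-c[2]
S=fit("top",m,STRIP,[*c[0][:2],np.arctan2(d[1],d[0])]);print("strip",S)
B=toplane("top",[[446,172]],30)[0];a=toplane("top",[[418,186],[474,180]],9)
for cam in("top","side"):
  F=fit(cam,np.load(f"{cam}_block_grip.npy"),BLOCK,[B[0],B[1],S[0][2]]);print("block",cam,F)
K=toplane("top",[[451,271]],38);print("brush",K)
E
```

```text
[ 202  163   61  156 5883]
[[526.84248151 162.05006647  53.        ]
 [645.00436194 189.99874646  53.        ]
 [411.32565272 140.85293209  53.        ]]
strip (array([5.30454112e+02, 1.66572891e+02, 2.12816964e-01]), np.float64(0.028728496078618604))
block top (array([ 6.51345533e+02, -1.71160407e+02,  1.90496926e-01]), np.float64(0.04742164885823541))
block side (array([ 6.53974284e+02, -1.74977017e+02,  1.86165869e-01]), np.float64(0.0398485626283368))
brush [[ 487.38906422 -177.23470463   38.        ]]
```

carry_out --delta_pos '[[-0.34,-0.32,0],[-0.34,-0.32,0],[-0.34,-0.32,0],[-0.34,-0.32,0],[-0.34,-0.32,0],[-0.34,-0.32,0],[-0.34,-0.32,0],[-0.34,-0.32,0]]' --rot '[[0,0,10],[0,0,20],[0,0,30],[0,0,40],[0,0,50],[0,0,60],[0,0,66],[0,0,66]]' --claw 0.085

```text
clock: 1.5
eef_pos: [402.4, 215.9, 256.6]
tcp_rot: [3.141, 0.0, 1.753]
contact_force: [-1.2, 0.5, -0.1]
opening: 0.992
grasp_force: 0.0
```

```bash
cat >> h.py <<'E'
def go(x,y,z,yaw):
    s=r.sense();T=R.from_euler("xyz",s["tcp_rot"])
    d=T.inv().apply(np.array([x,y,z])-s["eef_pos"])
    g=R.from_euler("xyz",[np.pi,0,yaw])
    print("t",round(s["clock"],2),"pos",np.round(s["eef_pos"],1),"rpy",np.round(s["tcp_rot"],4),"F",np.round(s["contact_force"],1),"op",round(s["opening"],3),"gf",round(s["grasp_force"],1))
    print("delta mm",np.round(d,1),"rot deg",np.round(np.degrees((T.inv()*g).as_rotvec()),2))
E
python3 -c "
from h import *
go(652,-173,170,.19+np.pi/2);print(r.sense()['qpos'])"
```

```text
t 1.5 pos [402.4 215.9 256.6] rpy [3.1408e+00 2.0000e-04 1.7531e+00] F [-1.2  0.5 -0.1] op 0.992 gf 0.0
delta mm [-427.7  174.9   86.8] rot deg [ 0.05  0.01 -0.44]
[ 4.89497793e-01  8.61207447e-02  1.97820146e+00 -4.95037404e-04
  1.07654407e+00  3.07422507e-01]
```

carry_out --delta_pos '[[-0.428,0.175,0.05],[-0.428,0.175,0.05],[-0.428,0.175,0.05],[-0.428,0.175,0.05],[-0.428,0.175,0.05],[-0.428,0.175,0.05],[-0.428,0.175,0.05],[-0.428,0.175,0.05]]' --rot '[[0,0,0],[0,0,0],[0,0,0],[0,0,0],[0,0,0],[0,0,0],[0,0,0],[0,0,0]]'

```text
clock: 2.5
eef_pos: [653.5, -173.0, 205.6]
tcp_rot: [3.141, 0.001, 1.755]
contact_force: [0.2, 1.9, -0.5]
opening: 1.0
grasp_force: 0.0
```

carry_out --delta_pos '[[0,0,0],[0,0,0]]' --rot '[[0,0,0],[0,0,0]]'

```text
clock: 2.75
eef_pos: [651.8, -169.3, 206.1]
tcp_rot: [-3.141, -0.001, 1.757]
contact_force: [-0.4, 1.3, 0.1]
opening: 0.993
grasp_force: 0.0
```

```bash
cat > w.py <<'E'
from h import *
# wrist check: project block model into wrist view
s=r.sense();im=r.grab_frame("wrist");c=r.camera_info("wrist")
H=np.array(c["hand_eye"]);T=np.eye(4);T[:3,:3]=R.from_euler("xyz",s["tcp_rot"]).as_matrix();T[:3,3]=s["eef_pos"]
W=T@H
def pw(p):
    q=(p-W[:3,3])@W[:3,:3];rr=np.hypot(q[:,0],q[:,1]);th=np.arctan2(rr,q[:,2])
    return np.c_[c["cx"]+c["fx"]*th*q[:,0]/rr,c["cy"]+c["fy"]*th*q[:,1]/rr]
E
python3 - <<'E'
from w import *
x,y,a=652,-173,.19
c_,s_=np.cos(a),np.sin(a);o=im.copy()
for p in BLOCK:
    uv=pw(p@np.array([[c_,s_,0],[-s_,c_,0],[0,0,1]])+[x,y,0])
    for i in range(8):
        for j in range(i):
            if bin(i^j).count("1")==1: cv2.line(o,tuple(int(v) for v in uv[i]),tuple(int(v) for v in uv[j]),(0,255,0),1)
cv2.imwrite("pics/w1.png",o);go(x,y,54,a+np.pi/2)
E
```

```text
t 2.8 pos [ 651.8 -169.   206.4] rpy [-3.1412e+00 -4.0000e-04  1.7574e+00] F [-0.7 -0.4 -0.6] op 0.993 gf 0.0
delta mm [ -4.   -0.5 152.3] rot deg [-0.02 -0.02 -0.2 ]
```

View pics/w1.png

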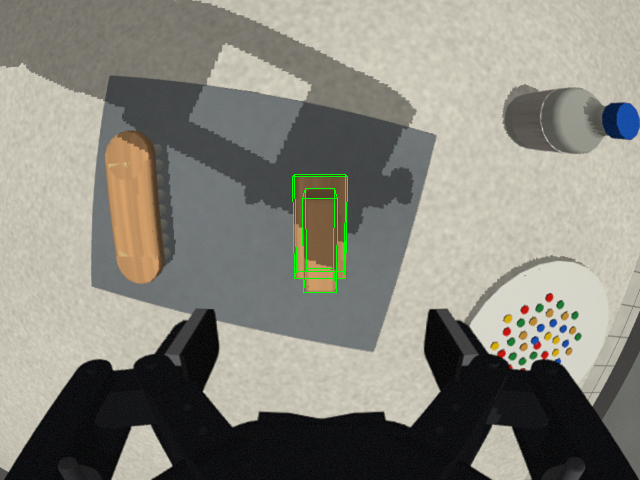

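The projected block model overlays the block in the wrist view (rib about 305–337 by 190–292 px), and there is clearance to the brush on the left. Descending.

carry_out --delta_pos '[[-0.004,0,0.04],[-0.004,0,0.08],[-0.004,0,0.11],[-0.004,0,0.13],[-0.004,0,0.15],[-0.004,0,0.151],[-0.004,0,0.151]]' --rot '[[0,0,0],[0,0,0],[0,0,0],[0,0,0],[0,0,0],[0,0,0],[0,0,0]]'

```text
clock: 3.68
eef_pos: [653.7, -173.9, 56.1]
tcp_rot: [3.141, 0.0, 1.757]
contact_force: [-0.0, 0.1, 0.5]
opening: 0.998
grasp_force: 0.0
```

carry_out --delta_pos '[[0,0,0],[0,0,0],[0,0,0],[0,0,0],[0,0,0],[0,0,0],[0,0,0],[0,0,0]]' --rot '[[0,0,0],[0,0,0],[0,0,0],[0,0,0],[0,0,0],[0,0,0],[0,0,0],[0,0,0]]' --claw 0.01 --grip_force 60

```text
clock: 4.68
eef_pos: [653.4, -173.9, 55.7]
tcp_rot: [3.141, 0.0, 1.757]
contact_force: [-1.0, 0.2, 6.0]
opening: 0.274
grasp_force: 59.5
```

```bash
python3 -c "
from h import *
go(652,-173,180,.213+np.pi/2)"
```

```text
t 4.67 pos [ 653.4 -173.9   55.7] rpy [3.1410e+00 3.0000e-04 1.7569e+00] F [-1.   0.2  6. ] op 0.274 gf 59.5
delta mm [   1.1   -1.1 -124.3] rot deg [ 0.03  0.02 -1.54]
```

carry_out --delta_pos '[[0,0,-0.03],[0,0,-0.07],[0,0,-0.11],[0,0,-0.12],[0,0,-0.12],[0,0,-0.12]]' --rot '[[0,0,0],[0,0,0],[0,0,0],[0,0,0],[0,0,0],[0,0,0]]'

```text
clock: 5.42
eef_pos: [652.0, -173.5, 173.2]
tcp_rot: [-3.139, -0.001, 1.757]
contact_force: [0.0, 0.6, -1.6]
opening: 0.269
grasp_force: 59.0
```

```bash
python3 - <<'E'
from h import *
go(442.5,147.6,175,.213+np.pi/2)
im=r.grab_frame("side");cv2.imwrite("pics/s2.png",im[100:300,180:480])
E
```

```text
t 5.42 pos [ 652.  -173.5  173.2] rpy [-3.1390e+00 -1.3000e-03  1.7568e+00] F [ 0.   0.6 -1.6] op 0.269 gf 59.0
delta mm [ 354.4 -146.5   -0.9] rot deg [-0.15 -0.08 -1.54]
```

View pics/s2.png

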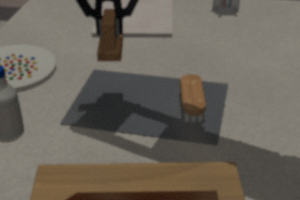

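The block hangs upright in the gripper at about (110,40) in the crop, the force of -1.6 N matches its weight, and the brush has not moved. Carrying it over.

carry_out --delta_pos '[[0.04,-0.017,0],[0.09,-0.037,0],[0.14,-0.058,0],[0.19,-0.078,0],[0.24,-0.099,0],[0.29,-0.12,0],[0.33,-0.137,0],[0.354,-0.147,0]]' --rot '[[0,0,0],[0,0,0],[0,0,-1.5],[0,0,-1.5],[0,0,-1.5],[0,0,-1.5],[0,0,-1.5],[0,0,-1.5]]'

```text
clock: 6.48
eef_pos: [441.2, 148.1, 174.3]
tcp_rot: [-3.14, 0.0, 1.784]
contact_force: [-0.0, -1.0, -2.1]
opening: 0.272
grasp_force: 59.2
```

carry_out --delta_pos '[[0,0,0],[0,0,0],[0,0,0]]' --rot '[[0,0,0],[0,0,0],[0,0,0]]'

```text
clock: 6.85
eef_pos: [443.6, 146.2, 175.0]
tcp_rot: [-3.141, 0.0, 1.782]
contact_force: [1.0, -0.2, -1.5]
opening: 0.275
grasp_force: 59.2
```

```bash
python3 - <<'E'
from w import *
x,y,a=530.5,166.6,.213
go(442.5,147.6,120,a+np.pi/2)
c_,s_=np.cos(a),np.sin(a);o=im.copy()
uv=pw(STRIP[0]@np.array([[c_,s_,0],[-s_,c_,0],[0,0,1]])+[x,y,0])
cv2.polylines(o,[np.round(uv).astype(np.int32)],True,(0,255,0),1)
cv2.imwrite("pics/w3.png",o)
E
```

```text
t 6.9 pos [443.6 146.2 175.1] rpy [-3.1414e+00  1.0000e-04  1.7819e+00] F [-0.2 -0.3 -1.9] op 0.273 gf 59.2
delta mm [ 1.6 -0.7 55.1] rot deg [-0.01  0.01 -0.11]
```

View pics/w3.png

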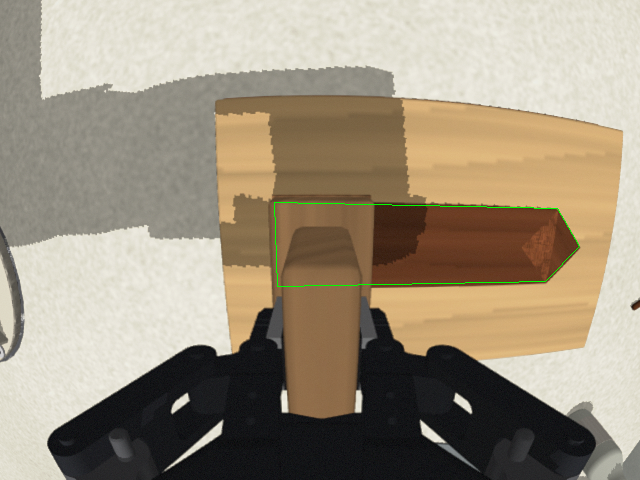

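The strip outline matches the wrist picture (square end at x≈275, tip at (579,246)), and the block hangs crosswise over the square end. Lowering.

carry_out --delta_pos '[[0.0015,0,0.025],[0.0015,0,0.045],[0.0015,0,0.06],[0.0015,0,0.067],[0.0015,0,0.07],[0.0015,0,0.072],[0.0015,0,0.072]]' --rot '[[0,0,0],[0,0,0],[0,0,0],[0,0,0],[0,0,0],[0,0,0],[0,0,0]]'

```text
clock: 7.78
eef_pos: [443.0, 148.3, 103.6]
tcp_rot: [3.141, 0.0, 1.783]
contact_force: [-1.1, -0.7, 0.5]
opening: 0.273
grasp_force: 59.4
```

```bash
python3 -c "
from h import *
go(442.5,147.6,98,.213+np.pi/2)"
```

```text
t 7.78 pos [443.  148.3 103.6] rpy [3.1411e+00 1.0000e-04 1.7832e+00] F [-1.1 -0.7  0.5] op 0.273 gf 59.4
delta mm [-0.6 -0.7  5.6] rot deg [ 0.03  0.   -0.04]
```

carry_out --delta_pos '[[0,0,0.002],[0,0,0.004],[0,0,0.006],[0,0,0.008],[0,0,0.008],[0,0,0.008],[0,0,0.008]]' --rot '[[0,0,0],[0,0,0],[0,0,0],[0,0,0],[0,0,0],[0,0,0],[0,0,0]]'

```text
clock: 8.65
eef_pos: [443.1, 148.4, 95.7]
tcp_rot: [3.141, 0.0, 1.783]
contact_force: [-2.6, -1.4, 9.2]
opening: 0.274
grasp_force: 60.4
```

```bash
python3 -c "
from h import *
e=lambda x:(530.5+x*np.cos(.213),166.6+x*np.sin(.213))
for x in(-90,80): go(*e(x),95.5,.213+np.pi/2)"
```

```text
t 8.65 pos [443.1 148.4  95.7] rpy [3.1411 0.     1.7831] F [-2.6 -1.4  9.2] op 0.274 gf 60.4
delta mm [-0.7 -0.7  0.2] rot deg [ 0.03  0.   -0.04]
t 8.65 pos [443.1 148.4  95.7] rpy [3.1411 0.     1.7831] F [-2.6 -1.4  9.2] op 0.274 gf 60.4
delta mm [ -0.5 169.3   0.2] rot deg [ 0.03  0.   -0.04]
```

carry_out --delta_pos '[[0,0.004,0],[0,0.011,0],[0,0.019,0],[0,0.027,0],[0,0.035,0],[0,0.043,0],[0,0.051,0],[0,0.057,0]]' --rot '[[0,0,0],[0,0,0],[0,0,0],[0,0,0],[0,0,0],[0,0,0],[0,0,0],[0,0,0]]'

```text
clock: 9.65
eef_pos: [497.2, 160.2, 95.1]
tcp_rot: [-3.138, -0.0, 1.783]
contact_force: [-8.4, -1.2, 8.4]
opening: 0.277
grasp_force: 60.5
```

```bash
python3 -c "
from h import *
e=lambda x:(530.5+x*np.cos(.213),166.6+x*np.sin(.213))
go(*e(80),95.5,.213+np.pi/2)"
```

```text
t 9.65 pos [497.2 160.2  95.1] rpy [-3.1382e+00 -1.0000e-04  1.7829e+00] F [-8.4 -1.2  8.4] op 0.277 gf 60.5
delta mm [ -0.6 113.9  -0.8] rot deg [-0.19 -0.   -0.05]
```

carry_out --delta_pos '[[0,0.006,0],[0,0.014,0],[0,0.022,0],[0,0.03,0],[0,0.038,0],[0,0.046,0],[0,0.054,0],[0,0.06,0]]' --rot '[[0,0,0],[0,0,0],[0,0,0],[0,0,0],[0,0,0],[0,0,0],[0,0,0],[0,0,0]]'

```text
clock: 10.65
eef_pos: [556.0, 172.9, 95.2]
tcp_rot: [-3.139, -0.0, 1.783]
contact_force: [-6.8, -1.6, 9.0]
opening: 0.276
grasp_force: 60.5
```

carry_out --delta_pos '[[0,0.006,0],[0,0.014,0],[0,0.022,0],[0,0.03,0],[0,0.038,0],[0,0.046,0],[0,0.052,0],[0,0.052,0]]' --rot '[[0,0,0],[0,0,0],[0,0,0],[0,0,0],[0,0,0],[0,0,0],[0,0,0],[0,0,0]]'

```text
clock: 11.65
eef_pos: [607.7, 184.0, 95.5]
tcp_rot: [-3.14, -0.0, 1.783]
contact_force: [-4.6, -1.6, 9.3]
opening: 0.273
grasp_force: 60.5
```

carry_out --delta_pos '[[0,0,0],[0,0,0],[0,0,0]]' --rot '[[0,0,0],[0,0,0],[0,0,0]]'

```text
clock: 12.02
eef_pos: [607.6, 184.1, 95.6]
tcp_rot: [-3.141, -0.0, 1.783]
contact_force: [-4.7, -0.4, 8.6]
opening: 0.274
grasp_force: 60.5
```

```bash
python3 -c "
from h import *
e=lambda x:(530.5+x*np.cos(.213),166.6+x*np.sin(.213))
go(*e(80),103.5,.213+np.pi/2)"
```

```text
t 12.03 pos [607.6 184.1  95.6] rpy [-3.1407e+00 -2.0000e-04  1.7831e+00] F [-4.7 -0.4  8.6] op 0.274 gf 60.5
delta mm [-0.8  1.  -7.9] rot deg [-0.05 -0.01 -0.04]
```

carry_out --delta_pos '[[0,0,-0.002],[0,0,-0.004],[0,0,-0.006],[0,0,-0.008],[0,0,-0.0085],[0,0,-0.0085],[0,0,-0.0085]]' --rot '[[0,0,0],[0,0,0],[0,0,0],[0,0,0],[0,0,0],[0,0,0],[0,0,0]]'

```text
clock: 12.9
eef_pos: [608.2, 184.0, 103.7]
tcp_rot: [3.141, -0.0, 1.783]
contact_force: [-1.7, 0.6, -0.5]
opening: 0.275
grasp_force: 59.6
```

carry_out --delta_pos '[[0,0,0],[0,0,0],[0,0,0],[0,0,0],[0,0,0],[0,0,0]]' --rot '[[0,0,0],[0,0,0],[0,0,0],[0,0,0],[0,0,0],[0,0,0]]' --claw 0.05

```text
clock: 13.65
eef_pos: [608.0, 183.9, 103.8]
tcp_rot: [-3.142, 0.0, 1.783]
contact_force: [1.1, -0.5, -0.2]
opening: 0.585
grasp_force: 0.0
```

carry_out --delta_pos '[[0,0,-0.015],[0,0,-0.04],[0,0,-0.08],[0,0,-0.12],[0,0,-0.15],[0,0,-0.15],[0,0,-0.15]]' --rot '[[0,0,0],[0,0,0],[0,0,0],[0,0,0],[0,0,0],[0,0,0],[0,0,0]]'

```text
clock: 14.52
eef_pos: [607.7, 183.8, 253.8]
tcp_rot: [-3.141, 0.0, 1.783]
contact_force: [-0.8, -0.2, -0.1]
opening: 0.585
grasp_force: 0.0
```

```bash
python3 - <<'E'
from w import *
x,y,a=530.5,166.6,.213
c_,s_=np.cos(a),np.sin(a);o=im.copy()
for P,dx,z in[(BLOCK[0],79,51.5),(BLOCK[1],79,51.5)]:
    uv=pw((P+[dx,0,0])@np.array([[c_,s_,0],[-s_,c_,0],[0,0,1]])+[x,y,z])
    cv2.polylines(o,[cv2.convexHull(np.round(uv).astype(np.int32))],True,(0,255,0),1)
cv2.imwrite("pics/w4.png",o);go(0,0,0,0)
E
```

```text
t 14.57 pos [607.4 183.8 253.1] rpy [-3.1403e+00  1.0000e-04  1.7830e+00] F [-0.2 -0.2  0.5] op 0.584 gf 0.0
delta mm [ -51.7 -632.2  253.9] rot deg [-5.0000e-02  7.0000e-02  1.0216e+02]
```

View pics/w4.png

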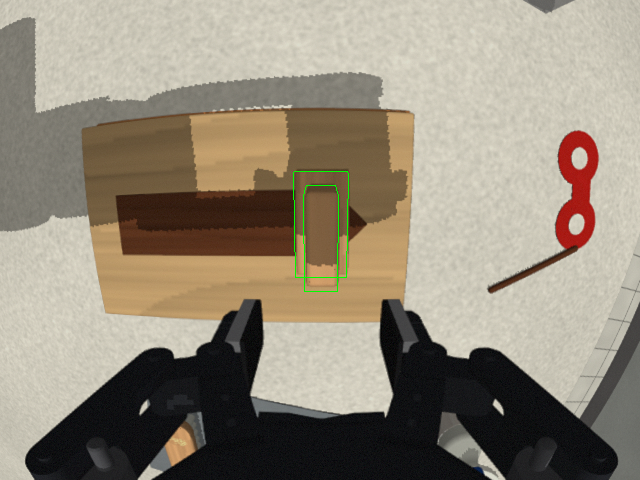

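The block stands upright and crosswise at the pointed end (about (321,225)), matching the predicted pose, and the gripper is clear.

```bash
python3 -c "
from rig import r
print(r.sign_off())"
```

```text
the job is handed in; nothing more can be done
None
```

The job is handed in, with no verdict shown: I rubbed the strip in one slide with the board sunk about 10 mm, then left the block released, upright and crosswise about 79 mm towards the point, and did not touch the brush.

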